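# Proof-pull a lifting rod on the spring force gauge

## Robot

A 6-joint arm with a two-finger parallel gripper is mounted at the origin on a cart in front of the work surface, level with it; the furniture and walls round the work are solid. World frame = base frame: x ahead of the robot, y to its left, z up, the work surface at z = 0. Lengths are in m, angles in rad, forces in N, time in s.
With the tool pointing down it reaches from about 0.325 to 0.775 m from the base axis. Payload 9.3 kg.
Tool frame: the origin (TCP) lies midway between the tips of the shut fingers; the grasp point (between the pads) lies 19 mm behind it; z points along the fingers, y is the line along which they close (so a half turn about z gives the same grasp; the last joint's range is limited). The gripper opens to 85 mm and grips with 20 to 120 N. Pads are 22 mm wide; open, the fingers measure 114 mm over their backs; the gripper's body (76 mm by 85 mm) begins 54 mm behind the grasp point. The pads swing forward as they close: fully open they stand 13 mm farther back than shut.
Start: joints at [-1.297, 0.259, 0.021, 1.334, 0, 1.418], TCP at [0.228, -0.501, 0.231] pointing down, gripper open.
Joint ranges: [-3.04, 3.04], [-0.91, 1.82], [-1.04, 1.36], [-1.92, 1.95], [-1.52, 1.45], [-3.14, 3.14]. Speed limits (rad/s): [2.22, 2.22, 2.79, 3.14, 3.14, 3.14].

## Interface

Orientations are given as a rotation vector (axis times angle).
In Python, from rig import bot gives the robot as it stands.
- The arm moves only by the shell command python3 -m inch 'ROWS' [FORCE]. ROWS is JSON, a list of rows, each an object of numbers: "tx", "ty", "tz": the shift along the tool's x, y, z in mm; "wx", "wy", "wz": the turn, a rotation vector about the tool's x, y, z in degrees; "claw": the gripper's target within -1 to 1 (shut at 1, half-way at 0, fully open at -1). A call has exactly 8 rows; each row is the pose to reach, as a shift and turn from the pose commanded when the call began, along the tool's axes at that moment; what a row does not reach only later rows make up. A row lasts 1/8 s, in which the tool goes at most 62.5 mm and 10.7 degrees, less where a joint would pass 70% of its speed; a pose out of reach is approached as far as the arm can. A call with a gripper value outside its range is refused whole. The fingers move at their own pace and stop on an object; FORCE is the grip in N (left out, the last holds). Time passes only in rows, so rows that repeat a pose let the fingers close, or fill a call up. It gives the time, the measured TCP pose, the force, the opening and the grip force at its end, in the units of the state.
- bot.observe(): the state, without advancing time (a new reading comes with each control period).
- bot.camera(name): name is "side" or "top" or "wrist"; returns a dict with "img" (420x560x3 uint8, blue, green, red), "range_z" (420x560 float32, m along the optical axis (not along the pixel's ray), 0 where there is no reading), "K" (3x3 intrinsics, pixels), "rvec" (rotation vector, rad) and "tvec" (3), from world to camera coordinates, as OpenCV has them; the wrist camera has in their place "tool_from_camera" (4x4, takes a point from camera to tool coordinates, whose origin is the TCP and whose axes are the flange's). Camera axes: x right, y down, z forward; pixel columns grow to the right and rows downward; lengths in m; the calibration is good to about 2 mm. The wrist camera is an equidistant fisheye: a pixel r from the principal point sees the ray r / f radians off the axis. A picture is of the moment at which its call begins: read the wrist's pose just before it.
- bot.sign_off(): hands the job in; it is judged then, once.
The state is a dict: "t": time; "q": joint angles; "qvel": joint speeds; "effort": joint torques, N m; "tcp_pos": TCP position; "orientation": TCP orientation; "wrist_force": force on the tool from outside, world axes, zero at the start; "ft_torque": the same for the moment, N m; "gripper_width": opening from 0.0 (shut) to 1.0 (fully open); "grasp_force": force on a finger pad.
Only numpy, scipy, OpenCV 4.12 (cv2) and the standard library are available. Lean on these libraries where they do the work, as an engineer would, in place of code of your own. Each camera call takes 0.05 s, during which the arm holds its last target. There are 200 camera calls.

## Task

Proof-pull the lifting rod: take the black-handled rod that ends in a closed round eye out of the instrument tray, drop its eye over the upright pin on the carriage of the spring force gauge, and pull it level and straight out along the gauge until the carriage's pointer stands at the set marker, without pulling past the marker, shifting the marker or touching the carriage with the gripper. Leave the hook and the spatula in the tray. The spring pulls back, so keep holding the rod steady with the pointer at the marker: the program finishes while still holding it there, and nothing is let go.

Things in the scene. Friction and masses are not known exactly. Their poses are not given: they have to be found in the camera images.
- handle (a point): Centre of the lifting rod's black handle: 16 mm wide, 20 mm high, 64 mm long plus a 6 mm flange, 26 mm wide, on its near end; grip it across the 16 mm. A 6 mm steel rod runs from it along +x at half its height to the eye; z up. The rod (70 g) lies on the tray's floor beside a hook and a spatula with the same handle, in any order, about 62 mm apart, handles towards the robot.
- eye (a point): Centre of the lifting rod's closed round eye, 105 mm from the handle's centre along its x, at the same height: a flat ring of 6 mm steel, 26 mm inside and 38 mm outside, lying in the plane of x and y. Axes as handle.
- hook_handle (a point): Centre of the handle of the second loose tool in the tray, which ends in an open J-shaped hook; handle as the lifting rod's, x from handle to hook. It stays in the tray.
- spatula_handle (a point): Centre of the handle of the third loose tool in the tray, which ends in a narrow flat blade; handle as the lifting rod's, x from handle to blade. It stays in the tray.
- tray: Open steel tray, fixed, 260 x 235 mm, walls 30 mm high and 4 mm thick, floor 4 mm thick; origin at the centre of its underside on the worktop, x towards its far side, z up. Along its far side lie a marker pen and tweezers.
- gauge: Spring force gauge on a base plate (270 x 120 mm, top at 16 mm), fixed to the bench; origin on the worktop under the pin's rest position. x points from the pin to the grey barrel that holds the spring (40 to 174 mm from the origin, 59 mm high); the carriage is pulled out towards -x, where the plate ends 90 mm from the origin. A white scale, ticks every 5 mm, runs along the -y side.
- pin (a point): Point half-way up the upright pin on the carriage, 63 mm above the worktop; it moves with the carriage; axes as gauge. The pin is 8 mm thick and rises from the carriage's top (46 mm above the worktop) to a head 12 mm wide and 5 mm high (top at 85 mm); a collar 18 mm wide and 4 mm high surrounds its foot.
- carriage (a joint): Travel in m of the carriage (dark steel block 44 x 42 mm): 0 at rest, growing as it is pulled out towards the gauge's -x, at most 0.056. The spring pulls it back with 2.4 N at rest plus 2 N per 10 mm of travel. The pointer stands at the marker when this value equals set_marker.
- set_marker (a joint): Position of the set marker along the scale in m, on the same count as carriage; clamped somewhere from 0.024 to 0.044 and not to be moved.
- pointer (a point): Tip of the thin steel pointer that sticks out of the carriage's -y side over the scale, 38 mm from the pin's axis and 34 mm above the worktop. Axes as gauge.
- mark (a point): The thin steel edge of the set marker, a small black clip with a thumbscrew on the outer side of the scale: the point that the pointer's tip meets when the carriage stands at the mark. Axes as gauge.
There are look-alikes about, which are no part of the job. What is shaped like the part that bears handle but red is not meant.

How it is judged:
By the outcome, as a careful person would: the job done as asked, in the order asked, and still so for the second after the job is handed in, while the arm keeps its last pose, push and grip.
It also fails if it takes over 35 s, if anything falls off the work surface, if the arm or the gripper's body presses on something with over 40 N, if the wrist force passes 120 N, or if a joint passes its speed limit or range.

## Working session

There is one attempt and no reset: what is moved stays moved. The work goes in short steps, Python scripts to look and compute and a shell command to move; the robot and the scene stay as the last step left them, time stands still between calls to the robot, and variables do not carry over. Pictures are saved under pics/ and viewed, at most 10 in all, crops included, and the job is handed in when it is done.

```bash
ls; mkdir -p pics
cat > h.py <<'E'
import numpy as np, cv2
from scipy.spatial.transform import Rotation as R
from rig import bot
def cloud(c):
    # world points per pixel from depth (static cams)
    K=c["K"];h,w=c["range_z"].shape;u,v=np.meshgrid(np.arange(w),np.arange(h));z=c["range_z"]
    P=np.stack([(u-K[0,2])/K[0,0]*z,(v-K[1,2])/K[1,1]*z,z],-1)
    Rm=cv2.Rodrigues(np.array(c["rvec"],float))[0]
    return (P-np.array(c["tvec"]).ravel())@Rm
def onplane(c,u,v,h):
    K=c["K"];Rm=cv2.Rodrigues(np.array(c["rvec"],float))[0]
    d=Rm.T@np.array([(u-K[0,2])/K[0,0],(v-K[1,2])/K[1,1],1]);o=-Rm.T@np.array(c["tvec"]).ravel()
    return o+d*(h-o[2])/d[2]
E
python3 - <<'E'
from h import *
s=bot.observe();print({k:np.round(v,4) for k,v in s.items()})
for n in("top","side"):
    c=bot.camera(n);cv2.imwrite(f"pics/{n}0.png",c["img"]);np.savez(f"{n}0.npz",**c)
    print(n,c["K"],c["rvec"],c["tvec"],c.get("dist"))
E
```

```text
pics
{'t': np.float64(0.0), 'q': array([-1.2966,  0.2592,  0.0208,  1.3337,  0.    ,  1.4182]), 'qvel': array([-0.0009,  0.0008,  0.0011,  0.    , -0.002 ,  0.0003]), 'effort': array([ 2.00000e-04, -5.55644e+01,  3.44525e+01,  1.39000e-02,
       -1.00000e-04,  0.00000e+00]), 'tcp_pos': array([ 0.2276, -0.5004,  0.2307]), 'orientation': array([-3.069e+00, -6.651e-01,  1.000e-04]), 'wrist_force': array([-0.3826,  0.2851,  0.1434]), 'ft_torque': array([0.0564, 0.0053, 0.0541]), 'grasp_force': np.float64(0.0), 'gripper_width': np.float64(1.0012)}
top [[411.33000648   0.         278.00957234]
 [  0.         411.33000648 210.99446729]
 [  0.           0.           1.        ]] [ 2.16212676 -2.1670388   0.12292387] [-0.2141314   0.54433902  1.36414432] None
side [[416.6434989    0.         284.03854081]
 [  0.         416.6434989  204.0199101 ]
 [  0.           0.           1.        ]] [ 2.31976731  0.68217606 -0.28765771] [-0.34227991 -0.27691303  1.5564991 ] None
```

View pics/top0.png

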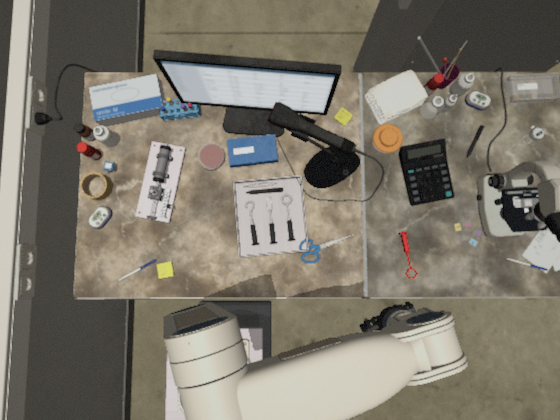

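View pics/side0.png

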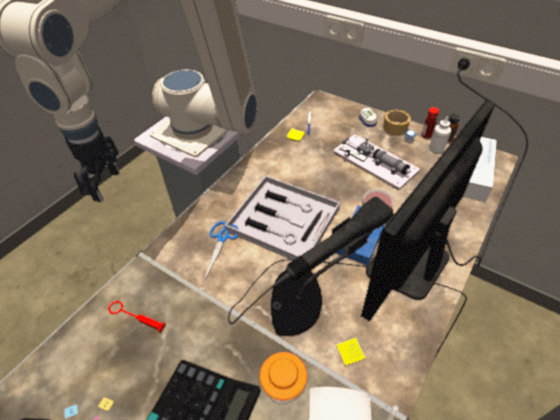

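The top view shows the tray at about (270,215) with three black handles near rows 230, the gauge at about (160,182), and the red decoy at (408,255). The side view confirms this. Next I'll zoom in on the tray and the gauge.

Run:
```python
from h import *
c=dict(np.load("top0.npz"));i=c["img"]
a=cv2.resize(i[170:260,230:312],None,fx=4.8,fy=6,interpolation=cv2.INTER_CUBIC)
a=cv2.resize(i[175:255,232:310],None,fx=5,fy=5,interpolation=cv2.INTER_CUBIC)
b=cv2.resize(i[140:225,132:190],None,fx=6,fy=6,interpolation=cv2.INTER_CUBIC)
o=np.zeros((510,740,3),np.uint8);o[:400,:390]=a;o[:510,391:391+348]=b
cv2.imwrite("pics/z1.png",o)
P=cloud(c)
g=cv2.cvtColor(i,cv2.COLOR_BGR2GRAY)
m=((g<60)*255).astype(np.uint8);n,l,s,ce=cv2.connectedComponentsWithStats(m[170:260,230:312])
for k in range(1,n):
    if s[k,4]>25:
        ys,xs=np.where(l==k);r=cv2.minAreaRect(np.c_[xs+230,ys+170].astype(np.float32))
        Q=P[ys+170,xs+230];z=np.median(Q[:,2])
        print(s[k],r,onplane(c,*r[0],0.024)[:2],"z",z,Q.mean(0))
```

```text
[74  0  8 15 85] ((307.5, 177.0), (14.0, 7.0), 90.0) [ 0.66203154 -0.31708429] z 0.01580624154729009 [ 0.66938916 -0.32032183  0.01538986]
[17 18 35  6 91] ((264.05291748046875, 190.688232421875), (3.0678601264953613, 34.206642150878906), 85.60128784179688) [ 0.61470703 -0.16772743] z 0.018026729493542008 [ 0.61609523 -0.17433982  0.01762339]
[58 51  7 19 67] ((290.7517395019531, 230.0207061767578), (18.43609619140625, 4.982728958129883), 85.2363510131836) [ 0.47960431 -0.25841674] z 0.024027997567713188 [ 0.47861169 -0.2561749   0.02360398]
[21 55  7 20 71] ((253.8538818359375, 234.33079528808594), (19.225383758544922, 4.093146324157715), 82.87498474121094) [ 0.46527949 -0.13341743] z 0.024211265462048086 [ 0.46542364 -0.13267343  0.02410921]
[40 54  6 19 70] ((272.251708984375, 233.02069091796875), (18.35305404663086, 3.9861831665039062), 85.2363510131836) [ 0.46957464 -0.19570103] z 0.023491691282569935 [ 0.46969958 -0.19527664  0.02359193]
```

View pics/z1.png

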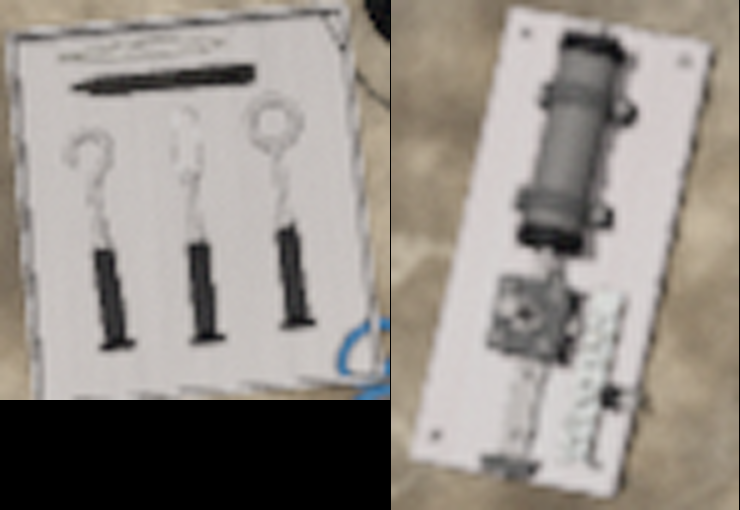

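The upper-right tool in the crop, eye at crop (273,123) and handle at (292,275), is the lifting rod. The hook is on the left and the spatula in the middle. The gauge's pin is at crop (525,315), its marker at (610,397) and its stop end at the bottom (510,465).

```bash
cat >> h.py <<'E'
def rel(pos,yaw,s=None):
    # shift/turn from the current pose to TCP pos, tool down, tool x at world yaw (or yaw+pi)
    s=s or bot.observe();A=R.from_rotvec(s["orientation"])
    best=None
    for k in(0,np.pi):
        x=np.array([np.cos(yaw+k),np.sin(yaw+k),0]);z=np.array([0,0,-1.]);B=R.from_matrix(np.c_[x,np.cross(z,x),z])
        w=np.degrees((A.inv()*B).as_rotvec())
        if best is None or np.linalg.norm(w)<np.linalg.norm(best):best=w
    print("mm",np.round(A.inv().apply(np.array(pos)-s["tcp_pos"])*1e3,1),"deg",np.round(best,2))
E
python3 - <<'E'
from h import *
c=dict(np.load("top0.npz"))
f=lambda x,y,h:onplane(c,232+(x+.5)/5-.5,175+(y+.5)/5-.5,h)
g=lambda x,y,h:onplane(c,132+(x-391+.5)/6-.5,140+(y+.5)/6-.5,h)
eye=f(273,123,.014);ht=f(288,226,.024);hb=f(297,322,.024)
d=eye-hb;print("eye",eye,"h",ht,hb,"yaw",np.degrees(np.arctan2(d[1],d[0])), eye-.105*d/np.hypot(d[0],d[1]))
pin=g(525,315,.085);co=[g(*p,.016) for p in((510,10),(712,48),(615,492),(412,455))]
print("pin",pin,"corners",co)
for a,b in((3,0),(2,1)):
    d=co[b]-co[a];print(np.degrees(np.arctan2(d[1],d[0])),np.hypot(*d[:2]))
print("mark",g(610,397,.034))
rel([.48,-.255,.25],np.radians(3))
E
```

```text
eye [ 0.58651956 -0.24368892  0.014     ] h [ 0.51439475 -0.25334405  0.024     ] [ 0.44920688 -0.25907965  0.024     ] yaw 6.395323603120724 [ 0.48217297 -0.25538464  0.0215992 ]
pin [0.60092493 0.19077953 0.085     ] corners [array([0.79151331, 0.22604491, 0.016     ]), array([0.76863807, 0.10801647, 0.016     ]), array([0.50991669, 0.15729863, 0.016     ]), array([0.53134186, 0.27356718, 0.016     ])]
-10.35139004182831 0.2644759984963401
-10.784702217245854 0.26337327669718996
mark [0.5621578  0.15682674 0.034     ]
mm [ 331.4 -119.   -19. ] deg [-0.07  0.   21.45]
```

```bash
python3 -m inch '[{"tx":55,"ty":-20,"tz":-4,"wz":4,"claw":0},{"tx":110,"ty":-40,"tz":-8,"wz":8,"claw":0},{"tx":165,"ty":-60,"tz":-12,"wz":12,"claw":0},{"tx":220,"ty":-80,"tz":-15,"wz":16,"claw":0},{"tx":275,"ty":-100,"tz":-17,"wz":19,"claw":0},{"tx":331,"ty":-119,"tz":-19,"wz":19,"claw":0},{"tx":331,"ty":-119,"tz":-19,"wz":19,"claw":0},{"tx":331,"ty":-119,"tz":-19,"wz":19,"claw":0}]'
python3 - <<'E'
from h import *
s=bot.observe();c=bot.camera("wrist");np.savez("w1.npz",**c,pos=s["tcp_pos"],ori=s["orientation"]);cv2.imwrite("pics/w1.png",c["img"])
print(s["t"],s["tcp_pos"],s["orientation"],c["K"],c["tool_from_camera"])
E
```

```text
invalid input
```

```bash
python3 -m inch --help; python3 -m inch '[{"tx":55,"ty":-20,"tz":-4,"wx":0,"wy":0,"wz":4,"claw":0},{"tx":110,"ty":-40,"tz":-8,"wx":0,"wy":0,"wz":8,"claw":0},{"tx":165,"ty":-60,"tz":-12,"wx":0,"wy":0,"wz":12,"claw":0},{"tx":220,"ty":-80,"tz":-15,"wx":0,"wy":0,"wz":16,"claw":0},{"tx":275,"ty":-100,"tz":-17,"wx":0,"wy":0,"wz":19,"claw":0},{"tx":331,"ty":-119,"tz":-19,"wx":0,"wy":0,"wz":19,"claw":0},{"tx":331,"ty":-119,"tz":-19,"wx":0,"wy":0,"wz":19,"claw":0},{"tx":331,"ty":-119,"tz":-19,"wx":0,"wy":0,"wz":19,"claw":0}]'
python3 - <<'E'
from h import *
s=bot.observe();c=bot.camera("wrist");np.savez("w1.npz",**c,pos=s["tcp_pos"],ori=s["orientation"]);cv2.imwrite("pics/w1.png",c["img"])
print(s["t"],s["tcp_pos"],s["orientation"],c["K"],c["tool_from_camera"])
E
```

```text
t: 1.1
tcp_pos: [0.4795, -0.2552, 0.2499]
orientation: [-3.138, -0.151, 0.001]
wrist_force: [-0.3, -0.9, 0.1]
gripper_width: 0.499
grasp_force: 0.0
1.1 [ 0.47954326 -0.25520532  0.24988585] [-3.13772792e+00 -1.51006591e-01  1.42151282e-03] [[325.1922621    0.         282.02278414]
 [  0.         325.1922621  205.02996874]
 [  0.           0.           1.        ]] [[ 3.68023855e-04 -9.53433746e-01 -3.01602316e-01  7.64639081e-02]
 [ 9.99999907e-01  2.83555642e-04  3.23844673e-04 -1.61086437e-04]
 [-2.23243401e-04 -3.01602407e-01  9.53433762e-01 -1.43799389e-01]
 [ 0.00000000e+00  0.00000000e+00  0.00000000e+00  1.00000000e+00]]invalid input: not JSON, or not a number
```

View pics/w1.png

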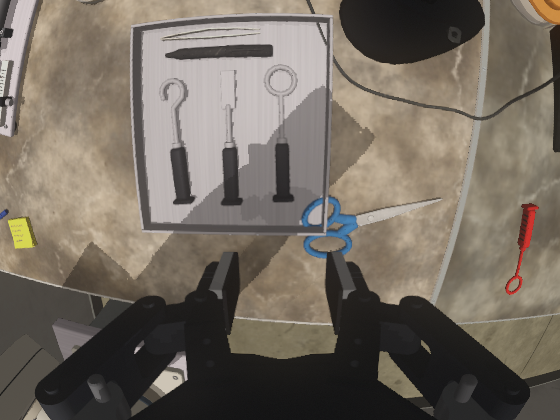

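The wrist view shows the lifting rod with its eye at (281,80) and its handle from (282,138) to (283,200). The spatula is at (231,172) and the hook at (180,172).

```bash
cat >> h.py <<'E'
def wplane(c,u,v,h):
    K=c["K"];x=(u-K[0,2])/K[0,0];y=(v-K[1,2])/K[1,1];r=np.hypot(x,y)+1e-9
    d=np.array([np.sin(r)*x/r,np.sin(r)*y/r,np.cos(r)]);T=c["tool_from_camera"];A=R.from_rotvec(c["ori"])
    o=A.apply(T[:3,3])+c["pos"];d=A.apply(T[:3,:3]@d);return o+d*(h-o[2])/d[2]
def wcam(name):
    s=bot.observe();c=bot.camera("wrist");c["pos"]=np.array(s["tcp_pos"]);c["ori"]=np.array(s["orientation"])
    np.savez(name+".npz",**c);return c
E
python3 - <<'E'
from h import *
c=dict(np.load("w1.npz"));g=cv2.cvtColor(c["img"],cv2.COLOR_BGR2GRAY)
m=(g[135:207,262:302]<62).astype(np.uint8);n,l,s,_=cv2.connectedComponentsWithStats(m);k=1+np.argmax(s[1:,4])
ys,xs=np.where(l==k);ys+=135;xs+=262;print(s[k],xs.min(),xs.max(),ys.min(),ys.max())
rows=[(xs[ys==r].mean(),r) for r in range(145,190)]
Q=np.array([wplane(c,u,v,.022)[:2] for u,v in rows]);p=np.polyfit(Q[:,0],Q[:,1],1);print("handle yaw",np.degrees(np.arctan(p[0])),"y at .48",np.polyval(p,.48))
print("ends",wplane(c,282,ys.min(),.024),wplane(c,283,ys.max()+1,.024))
e=g[60:102,262:302];n,l,s,ce=cv2.connectedComponentsWithStats((e>0).astype(np.uint8))
w=(cv2.absdiff(e,cv2.medianBlur(e,31))>18);ys,xs=np.where(w);print("ring bbox",xs.min()+262,xs.max()+262,ys.min()+60,ys.max()+60)
for u,v in((281,80),(281,64),(281,97)):print(wplane(c,u,v,.014))
print("hook, spat",wplane(c,180,172,.024),wplane(c,231,172,.024))
E
```

```text
[ 11   9  21  58 792] 273 293 144 201
handle yaw 6.503505233455594 y at .48 -0.2552026624730913
ends [ 0.51155713 -0.25196544  0.024     ] [ 0.44290316 -0.25980776  0.024     ]
ring bbox 264 297 64 101
[ 0.58488938 -0.24371522  0.014     ]
[ 0.60367841 -0.24189762  0.014     ]
[ 0.56508001 -0.24562944  0.014     ]
hook, spat [ 0.46855657 -0.13340066  0.024     ] [ 0.47358292 -0.19577269  0.024     ]
```

```bash
python3 -c "
from h import *
rel([.4803,-.2553,.008],np.radians(6.4))"
```

```text
mm [  1.3  -0.3 242. ] deg [-0.01  0.04 -0.96]
```

```bash
python3 -m inch '[{"tx":1,"ty":0,"tz":60,"wx":0,"wy":0,"wz":-1,"claw":0},{"tx":1,"ty":0,"tz":120,"wx":0,"wy":0,"wz":-1,"claw":0},{"tx":1,"ty":0,"tz":175,"wx":0,"wy":0,"wz":-1,"claw":0},{"tx":1,"ty":0,"tz":215,"wx":0,"wy":0,"wz":-1,"claw":0},{"tx":1,"ty":0,"tz":242,"wx":0,"wy":0,"wz":-1,"claw":0},{"tx":1,"ty":0,"tz":242,"wx":0,"wy":0,"wz":-1,"claw":0},{"tx":1,"ty":0,"tz":242,"wx":0,"wy":0,"wz":-1,"claw":0.7},{"tx":1,"ty":0,"tz":242,"wx":0,"wy":0,"wz":-1,"claw":1}]' 80
```

```text
t: 2.15
tcp_pos: [0.4812, -0.2562, 0.01]
orientation: [3.135, 0.176, 0.003]
wrist_force: [0.1, -0.6, -0.2]
gripper_width: 0.16
grasp_force: 78.1
```

```bash
python3 -m inch '[{"tx":0,"ty":0,"tz":-25,"wx":0,"wy":0,"wz":0,"claw":1},{"tx":0,"ty":0,"tz":-70,"wx":0,"wy":0,"wz":0,"claw":1},{"tx":0,"ty":0,"tz":-120,"wx":0,"wy":0,"wz":0,"claw":1},{"tx":0,"ty":-25,"tz":-160,"wx":0,"wy":0,"wz":1,"claw":1},{"tx":2,"ty":-65,"tz":-175,"wx":0,"wy":0,"wz":3,"claw":1},{"tx":5,"ty":-115,"tz":-175,"wx":0,"wy":0,"wz":5,"claw":1},{"tx":8,"ty":-170,"tz":-175,"wx":0,"wy":0,"wz":7,"claw":1},{"tx":10,"ty":-225,"tz":-175,"wx":0,"wy":0,"wz":9,"claw":1}]' 100
python3 -m inch '[{"tx":2,"ty":-55,"tz":0,"wx":0,"wy":0,"wz":1,"claw":1},{"tx":3,"ty":-110,"tz":0,"wx":0,"wy":0,"wz":2,"claw":1},{"tx":3,"ty":-165,"tz":0,"wx":0,"wy":0,"wz":4,"claw":1},{"tx":-10,"ty":-210,"tz":0,"wx":0,"wy":0,"wz":6,"claw":1},{"tx":-20,"ty":-235,"tz":0,"wx":0,"wy":0,"wz":8,"claw":1},{"tx":-27,"ty":-248,"tz":0,"wx":0,"wy":0,"wz":8,"claw":1},{"tx":-27,"ty":-248,"tz":0,"wx":0,"wy":0,"wz":8,"claw":1},{"tx":-27,"ty":-248,"tz":0,"wx":0,"wy":0,"wz":8,"claw":1}]'
python3 - <<'E'
from h import *
c=wcam("w2");cv2.imwrite("pics/w2.png",c["img"]);print(c["pos"],c["ori"],np.degrees(2*np.arctan2(c["ori"][1],c["ori"][0])))
E
```

```text
t: 3.15
tcp_pos: [0.4652, -0.0291, 0.1846]
orientation: [3.14, -0.072, 0.004]
wrist_force: [1.5, -0.7, -1.4]
gripper_width: 0.158
grasp_force: 98.8
t: 4.15
tcp_pos: [0.4362, 0.0509, 0.1835]
orientation: [-3.088, 0.167, -0.002]
wrist_force: [-0.2, 0.4, -0.6]
gripper_width: 0.152
grasp_force: 98.8
[0.43615127 0.05087672 0.1834784 ] [-3.08769612e+00  1.67407722e-01 -1.78495996e-03] 353.79318844984346
```

View pics/w2.png

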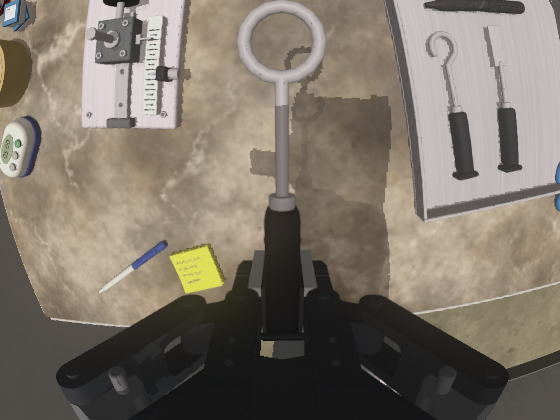

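The rod is held straight with its eye at (282,42). The gauge is at the upper left, with its pin head at (92,40) and its marker at (165,74). The arm stopped short of the target, so I'll check the joints.

Run:
```python
from h import *
s=bot.observe();print(np.round(s["q"],3),np.round(s["qvel"],3),s["tcp_pos"])
c=dict(np.load("w2.npz"));T=c["tool_from_camera"]
# eye in the tool frame, from its plane ~ grasp height
for u,v in((282,42),(282,1),(282,82),(238,42),(326,42)):print(wplane(c,u,v,.1835+.004))
rel([.4,.22,.18],np.radians(-10.5))
```

```text
[-0.109  0.087 -0.319  1.166  0.049  3.141] [0.008 0.01  0.013 0.    0.003 0.   ] [0.43590475 0.05104144 0.18346269]
[0.53955149 0.03949352 0.1875    ]
[0.55829109 0.03746191 0.1875    ]
[0.52214915 0.04138025 0.1875    ]
[0.54217323 0.0580322  0.1875    ]
[0.53780327 0.02110502 0.1875    ]
mm [ -53.9 -163.7   11.6] deg [-2.82  0.21  4.31]
```

Joint 6 is at its limit (3.141 rad). I'll unwind it by a full turn in the air, which puts it at about -2.6 over the gauge.

```bash
python3 -m inch '[{"tx":0,"ty":0,"tz":0,"wx":0,"wy":0,"wz":-5,"claw":1},{"tx":0,"ty":0,"tz":0,"wx":0,"wy":0,"wz":-15,"claw":1},{"tx":0,"ty":0,"tz":0,"wx":0,"wy":0,"wz":-25,"claw":1},{"tx":0,"ty":0,"tz":0,"wx":0,"wy":0,"wz":-35,"claw":1},{"tx":0,"ty":0,"tz":0,"wx":0,"wy":0,"wz":-45,"claw":1},{"tx":0,"ty":0,"tz":0,"wx":0,"wy":0,"wz":-55,"claw":1},{"tx":0,"ty":0,"tz":0,"wx":0,"wy":0,"wz":-65,"claw":1},{"tx":0,"ty":0,"tz":0,"wx":0,"wy":0,"wz":-75,"claw":1}]' 110
python3 -c "
from h import *
s=bot.observe();print(np.round(s['q'],3));print(np.round(R.from_rotvec(s['orientation']).as_matrix(),3))"
```

```text
t: 5.2
tcp_pos: [0.4366, 0.0515, 0.1833]
orientation: [-2.554, -1.762, -0.048]
wrist_force: [0.4, -0.3, -1.7]
gripper_width: 0.15
grasp_force: 111.4
[-0.108  0.089 -0.318  1.166  0.049  1.826]
[[ 0.355  0.935  0.003]
 [ 0.934 -0.355  0.049]
 [ 0.047 -0.014 -0.999]]
```

```bash
python3 -m inch '[{"tx":0,"ty":0,"tz":0,"wx":0,"wy":0,"wz":-10,"claw":1},{"tx":0,"ty":0,"tz":0,"wx":0,"wy":0,"wz":-20,"claw":1},{"tx":0,"ty":0,"tz":0,"wx":0,"wy":0,"wz":-30,"claw":1},{"tx":0,"ty":0,"tz":0,"wx":0,"wy":0,"wz":-40,"claw":1},{"tx":0,"ty":0,"tz":0,"wx":0,"wy":0,"wz":-50,"claw":1},{"tx":0,"ty":0,"tz":0,"wx":0,"wy":0,"wz":-60,"claw":1},{"tx":0,"ty":0,"tz":0,"wx":0,"wy":0,"wz":-70,"claw":1},{"tx":0,"ty":0,"tz":0,"wx":0,"wy":0,"wz":-80,"claw":1}]'
python3 -m inch '[{"tx":0,"ty":0,"tz":0,"wx":0,"wy":0,"wz":-10,"claw":1},{"tx":0,"ty":0,"tz":0,"wx":0,"wy":0,"wz":-20,"claw":1},{"tx":0,"ty":0,"tz":0,"wx":0,"wy":0,"wz":-30,"claw":1},{"tx":0,"ty":0,"tz":0,"wx":0,"wy":0,"wz":-40,"claw":1},{"tx":0,"ty":0,"tz":0,"wx":0,"wy":0,"wz":-50,"claw":1},{"tx":0,"ty":0,"tz":0,"wx":0,"wy":0,"wz":-60,"claw":1},{"tx":0,"ty":0,"tz":0,"wx":0,"wy":0,"wz":-70,"claw":1},{"tx":0,"ty":0,"tz":0,"wx":0,"wy":0,"wz":-80,"claw":1}]'
python3 -m inch '[{"tx":0,"ty":0,"tz":0,"wx":0,"wy":0,"wz":-10,"claw":1},{"tx":0,"ty":0,"tz":0,"wx":0,"wy":0,"wz":-20,"claw":1},{"tx":0,"ty":0,"tz":0,"wx":0,"wy":0,"wz":-30,"claw":1},{"tx":0,"ty":0,"tz":0,"wx":0,"wy":0,"wz":-40,"claw":1},{"tx":0,"ty":0,"tz":0,"wx":0,"wy":0,"wz":-50,"claw":1},{"tx":0,"ty":0,"tz":0,"wx":0,"wy":0,"wz":-60,"claw":1},{"tx":0,"ty":0,"tz":0,"wx":0,"wy":0,"wz":-70,"claw":1},{"tx":0,"ty":0,"tz":0,"wx":0,"wy":0,"wz":-80,"claw":1}]'
python3 -c "
from h import *
s=bot.observe();print(np.round(s['q'],3));print(np.round(R.from_rotvec(s['orientation']).as_matrix(),3))
rel([.455,.215,.185],np.radians(-10.5),s)"
```

```text
t: 6.2
tcp_pos: [0.4366, 0.0515, 0.1833]
orientation: [-0.831, -3.019, -0.076]
wrist_force: [-0.8, 0.6, -1.1]
gripper_width: 0.15
grasp_force: 111.4
t: 7.2
tcp_pos: [0.4366, 0.0515, 0.1832]
orientation: [-1.298, 2.834, 0.068]
wrist_force: [0.6, -0.1, -1.1]
gripper_width: 0.154
grasp_force: 111.4
t: 8.2
tcp_pos: [0.4366, 0.0515, 0.1833]
orientation: [-2.796, 1.328, 0.028]
wrist_force: [0.4, -0.4, -0.4]
gripper_width: 0.153
grasp_force: 111.4
[-0.108  0.089 -0.318  1.166  0.049 -2.363]
[[ 0.632 -0.775  0.003]
 [-0.774 -0.631  0.049]
 [-0.036 -0.034 -0.999]]
mm [-115.  -117.5    6.4] deg [ -2.59   1.3  -40.29]
```

```bash
python3 -m inch '[{"tx":-15,"ty":-15,"tz":1,"wx":-0.5,"wy":0.2,"wz":-8,"claw":1},{"tx":-40,"ty":-40,"tz":2,"wx":-1,"wy":0.5,"wz":-16,"claw":1},{"tx":-65,"ty":-65,"tz":4,"wx":-1.6,"wy":0.8,"wz":-24,"claw":1},{"tx":-90,"ty":-91,"tz":5,"wx":-2.1,"wy":1,"wz":-32,"claw":1},{"tx":-107,"ty":-110,"tz":6,"wx":-2.6,"wy":1.3,"wz":-40,"claw":1},{"tx":-115,"ty":-117.5,"tz":6.4,"wx":-2.6,"wy":1.3,"wz":-40.3,"claw":1},{"tx":-115,"ty":-117.5,"tz":6.4,"wx":-2.6,"wy":1.3,"wz":-40.3,"claw":1},{"tx":-115,"ty":-117.5,"tz":6.4,"wx":-2.6,"wy":1.3,"wz":-40.3,"claw":1}]'
python3 - <<'E'
from h import *
s=bot.observe();c=wcam("w3");cv2.imwrite("pics/w3.png",c["img"]);print(np.round(s["q"],3));print(np.round(R.from_rotvec(s['orientation']).as_matrix(),3))
E
```

```text
t: 9.2
tcp_pos: [0.4557, 0.214, 0.185]
orientation: [3.127, -0.3, -0.001]
wrist_force: [0.1, -0.5, -1.0]
gripper_width: 0.149
grasp_force: 111.4
[ 0.272  0.199 -0.178  1.195 -0.    -2.678]
[[ 0.982 -0.19  -0.001]
 [-0.19  -0.982 -0.   ]
 [-0.001  0.    -1.   ]]
```

View pics/w3.png

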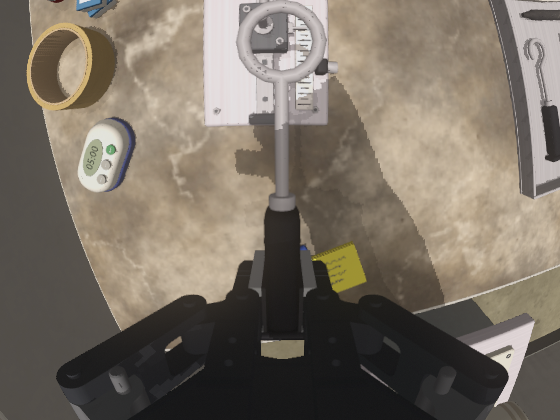

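The plate's near edge is at row 125, columns 204 to 327, and the gauge is aligned with the tool. The ring's centre is at (282,41). I'll locate the pin head and the other parts by depth.

```bash
cat >> h.py <<'E'
def wcloud(c):
    K=c["K"];z=c["range_z"];h,w=z.shape;u,v=np.meshgrid(np.arange(w),np.arange(h))
    x=(u-K[0,2])/K[0,0];y=(v-K[1,2])/K[1,1];r=np.hypot(x,y)+1e-9;t=np.tan(r)
    P=np.stack([t*x/r*z,t*y/r*z,z],-1);T=c["tool_from_camera"];A=R.from_rotvec(c["ori"])
    W=A.apply((P@T[:3,:3].T+T[:3,3]).reshape(-1,3)).reshape(h,w,3)+c["pos"];W[z<=0]=np.nan;return W
E
python3 - <<'E'
from h import *
np.set_printoptions(precision=4,suppress=True)
for n in("w2","w3"):
    c=dict(np.load(n+".npz"));W=wcloud(c)
    for nm,(lo,hi) in dict(head=(.076,.09),pinmid=(.052,.076),car=(.043,.049)).items():
        m=(W[...,2]>lo)&(W[...,2]<hi)&(abs(W[...,0]-.60)<.035)&(abs(W[...,1]-.195)<.04)
        Q=W[m];ys,xs=np.where(m)
        if len(Q)>3:print(n,nm,len(Q),"mean",Q.mean(0),"min",Q.min(0),"max",Q.max(0),"px",xs.mean(),ys.mean())
    m=(abs(W[...,2]-W[W.shape[0]//10,282,2])<.02)
c=dict(np.load("w3.npz"));W=wcloud(c)
print("near corners",wplane(c,204,125.5,.016),wplane(c,327,126,.016),wplane(c,205,10,.016))
# ring in tool frame, plane at rod height
A=R.from_rotvec(c["ori"]);Q=A.inv().apply((W-c["pos"]).reshape(-1,3)).reshape(W.shape)
m=(Q[...,2]>-.04)&(Q[...,2]<.0)&(Q[...,0]>.06);q=Q[m];print("ring+rod",len(q),q.mean(0),q.min(0),q.max(0),np.median(q[:,2]))
r=q[q[:,0]>.088];print("ring",np.median(r[:,2]),(r[:,:2].max(0)+r[:,:2].min(0))/2)
sh=Q[...,0]
rd=q[(q[:,0]<.085)];p=np.polyfit(rd[:,0],rd[:,1],1);pz=np.polyfit(rd[:,0],rd[:,2],1);print("rod yaw/pitch in tool",np.degrees(p),np.polyval(p,.105),np.degrees(pz[0]),np.polyval(pz,.07))
E
```

```text
w2 head 150 mean [0.6029 0.2003 0.0845] min [0.5976 0.1952 0.0762] max [0.6091 0.2074 0.0878] px 92.06666666666666 33.68666666666667
w2 pinmid 134 mean [0.6024 0.1993 0.0628] min [0.5982 0.1934 0.0521] max [0.6221 0.2119 0.0759] px 106.01492537313433 37.440298507462686
w2 car 1203 mean [0.6021 0.1979 0.0468] min [0.5783 0.1772 0.043 ] max [0.6349 0.2251 0.049 ] px 116.36741479634247 39.96758104738154
w3 head 11 mean [0.5984 0.1999 0.0852] min [0.5976 0.198  0.0832] max [0.5996 0.2021 0.0873] px 263.72727272727275 19.0
w3 pinmid 89 mean [0.6006 0.2013 0.0604] min [0.5857 0.1921 0.052 ] max [0.6185 0.2106 0.0754] px 263.2134831460674 24.528089887640448
w3 car 1071 mean [0.598  0.1986 0.047 ] min [0.5787 0.1796 0.0431] max [0.6288 0.2218 0.049 ] px 267.8534080298786 30.61624649859944
near corners [0.5275 0.2771 0.016 ] [0.5034 0.1606 0.016 ] [0.641  0.2535 0.016 ]
ring+rod 4000 [ 0.0977 -0.0004 -0.0072] [ 0.06   -0.0193 -0.0103] [ 0.1229  0.0186 -0.0037] -0.007292839765392095
ring -0.007293167523612155 [ 0.1055 -0.0003]
rod yaw/pitch in tool [-0.2092 -0.0054] -0.0004775143839729993 -0.032772932409739025 -0.007294225162870744
```

```bash
python3 -c "
from h import *
rel([.501,.2208,.12],np.radians(-11.3))"
```

```text
mm [ 43.1 -15.4  65.1] deg [0.02 0.02 0.34]
```

```bash
python3 -m inch '[{"tx":10,"ty":-4,"tz":15,"wx":0,"wy":0,"wz":0.2,"claw":1},{"tx":25,"ty":-9,"tz":35,"wx":0,"wy":0,"wz":0.4,"claw":1},{"tx":37,"ty":-13,"tz":55,"wx":0,"wy":0,"wz":0.4,"claw":1},{"tx":43,"ty":-15.4,"tz":65,"wx":0,"wy":0,"wz":0.4,"claw":1},{"tx":43,"ty":-15.4,"tz":65,"wx":0,"wy":0,"wz":0.4,"claw":1},{"tx":43,"ty":-15.4,"tz":65,"wx":0,"wy":0,"wz":0.4,"claw":1},{"tx":43,"ty":-15.4,"tz":65,"wx":0,"wy":0,"wz":0.4,"claw":1},{"tx":43,"ty":-15.4,"tz":65,"wx":0,"wy":0,"wz":0.4,"claw":1}]'
python3 - <<'E'
from h import *
np.set_printoptions(precision=4,suppress=True)
c=wcam("w4");i=c["img"];cv2.imwrite("pics/w4.png",cv2.resize(i[0:190,170:390],None,fx=3,fy=3,interpolation=cv2.INTER_CUBIC))
W=wcloud(c);A=R.from_rotvec(c["ori"]);Q=A.inv().apply((W-c["pos"]).reshape(-1,3)).reshape(W.shape)
m=(abs(Q[...,2]+.0073)<.004)&(Q[...,0]>.06);q=Q[m];ys,xs=np.where(m)
print("ring",q.max(0),q[:,1].min(),"px",xs.min(),xs.max(),ys.min())
m=(W[...,2]>.076)&(W[...,2]<.09)&(abs(W[...,0]-.60)<.03)&(abs(W[...,1]-.2)<.03);print("head in tool",m.sum(),Q[m].mean(0),Q[m].min(0),Q[m].max(0),"world",W[m].mean(0))
E
```

```text
t: 10.25
tcp_pos: [0.5009, 0.2218, 0.1207]
orientation: [-3.126, 0.307, -0.001]
wrist_force: [0.4, -0.5, -0.7]
gripper_width: 0.154
grasp_force: 111.4
ring [ 0.1231  0.0185 -0.0033] -0.01911058245389176 px 236 326 0
head in tool 370 [ 0.1045 -0.0005  0.0347] [ 0.0988 -0.0065  0.0326] [0.1106 0.0054 0.0384] world [0.6035 0.202  0.086 ]
```

View pics/w4.png

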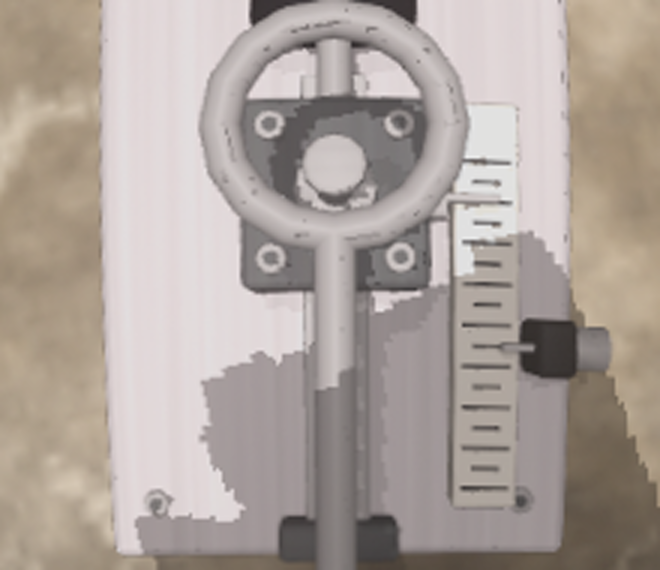

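The ring at crop (335,125) frames the pin head at (335,165) as expected from perspective, and in the tool frame they coincide within 1 mm. The pointer is at crop row about 200 and the marker edge at (515,347). Next I drop the eye over the pin.

```bash
python3 -m inch '[{"tx":0,"ty":0,"tz":6,"wx":0,"wy":0,"wz":0,"claw":1},{"tx":0,"ty":0,"tz":16,"wx":0,"wy":0,"wz":0,"claw":1},{"tx":0,"ty":0,"tz":26,"wx":0,"wy":0,"wz":0,"claw":1},{"tx":0,"ty":0,"tz":36,"wx":0,"wy":0,"wz":0,"claw":1},{"tx":0,"ty":0,"tz":46,"wx":0,"wy":0,"wz":0,"claw":1},{"tx":0,"ty":0,"tz":56,"wx":0,"wy":0,"wz":0,"claw":1},{"tx":0,"ty":0,"tz":60,"wx":0,"wy":0,"wz":0,"claw":1},{"tx":0,"ty":0,"tz":60,"wx":0,"wy":0,"wz":0,"claw":1}]' 120
python3 - <<'E'
from h import *
np.set_printoptions(precision=4,suppress=True)
d=dict(np.load("w4.npz"));g=np.array([np.cos(.1972),-np.sin(.1972),0])
f=lambda c,x,y:wplane(c,170+(x+.5)/3-.5,(y+.5)/3-.5,.034)
print("ptr",f(d,495,199),"mark",f(d,508,347),"dist",g@(f(d,495,199)-f(d,508,347)))
print("scale tick check",g@(f(d,485,160)-f(d,485,489)))
c=wcam("w5");i=c["img"];cv2.imwrite("pics/w5.png",cv2.resize(i[0:190,170:390],None,fx=3,fy=3,interpolation=cv2.INTER_CUBIC))
E
```

```text
t: 11.3
tcp_pos: [0.5008, 0.2217, 0.0598]
orientation: [3.126, -0.308, -0.001]
wrist_force: [-0.3, -0.1, -0.1]
gripper_width: 0.15
grasp_force: 119.6
ptr [0.5971 0.1651 0.034 ] mark [0.5618 0.1686 0.034 ] dist 0.03530802590175509
scale tick check 0.07906413800674406
```

View pics/w5.png

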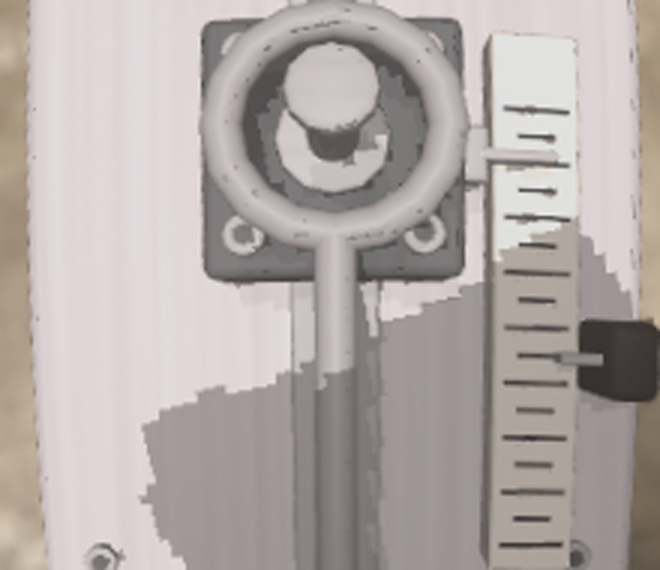

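The eye is down over the pin: the head at crop (332,85) is inside the ring. The pointer is at row 156 and the marker edge at row 358. I'll pull 38 mm first (about 9 mm of it slack), then measure.

```bash
python3 -m inch '[{"tx":-5,"ty":0,"tz":0,"wx":0,"wy":0,"wz":0,"claw":1},{"tx":-10,"ty":0,"tz":0,"wx":0,"wy":0,"wz":0,"claw":1},{"tx":-16,"ty":0,"tz":0,"wx":0,"wy":0,"wz":0,"claw":1},{"tx":-22,"ty":0,"tz":0,"wx":0,"wy":0,"wz":0,"claw":1},{"tx":-28,"ty":0,"tz":0,"wx":0,"wy":0,"wz":0,"claw":1},{"tx":-34,"ty":0,"tz":0,"wx":0,"wy":0,"wz":0,"claw":1},{"tx":-38,"ty":0,"tz":0,"wx":0,"wy":0,"wz":0,"claw":1},{"tx":-38,"ty":0,"tz":0,"wx":0,"wy":0,"wz":0,"claw":1}]' 120
python3 - <<'E'
from h import *
np.set_printoptions(precision=4,suppress=True)
d=dict(np.load("w5.npz"));g=np.array([np.cos(.1972),-np.sin(.1972),0])
f=lambda c,x,y:wplane(c,170+(x+.5)/3-.5,(y+.5)/3-.5,.034)
print("dist before",g@(f(d,545,156)-f(d,570,358)))
c=wcam("w6");i=c["img"];cv2.imwrite("pics/w6.png",cv2.resize(i[0:140,240:390],None,fx=4,fy=4,interpolation=cv2.INTER_CUBIC))
E
```

```text
t: 12.35
tcp_pos: [0.4645, 0.2291, 0.0606]
orientation: [3.126, -0.308, 0.004]
wrist_force: [7.3, -3.1, -2.5]
gripper_width: 0.148
grasp_force: 119.7
dist before 0.0357126019328097
```

View pics/w6.png

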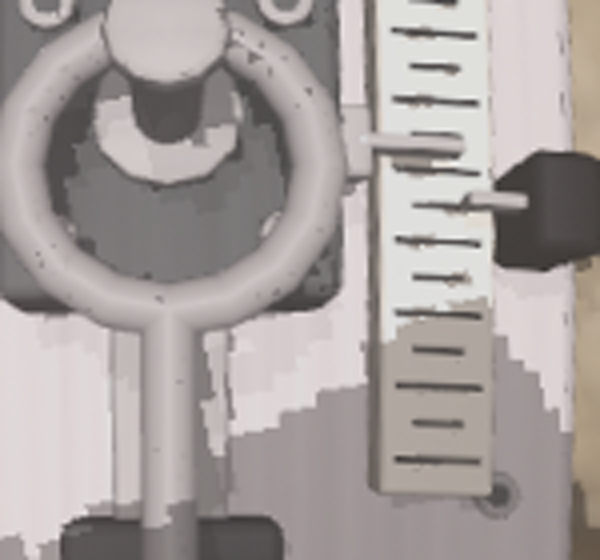

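The pin head is hooked behind the ring. The pointer's tip is at crop (455,145) and the marker's edge at (475,200), which leaves about 7 mm. I'll measure it sub-pixel.

```bash
cat >> h.py <<'E'
G=np.array([np.cos(.1972),-np.sin(.1972),0])
def gap(c,show=True):
    W=wcloud(c);s=G@np.array([.603,.2004,0]);n=np.array([-G[1],G[0],0])*-1  # n: gauge -y
    X=W@G-s;Y=W@n-n@np.array([.603,.2004,0]);Z=W[...,2]
    out=[]
    for nm,ylo,yhi in(("ptr",.026,.037),("mark",.0385,.0445)):
        m=(abs(Z-.0345)<.0025)&(Y>ylo)&(Y<yhi)&(X>-.06)&(X<.01)
        x=X[m];print(nm,m.sum(),"x med %.4f min %.4f max %.4f z %.4f"%(np.median(x),x.min(),x.max(),np.median(Z[m])) if m.any() else "")
        out.append((x.min()+x.max())/2 if m.any() else np.nan)
    print("gap mm",1e3*(out[0]-out[1]))
E
python3 - <<'E'
from h import *
c=dict(np.load("w6.npz"));gap(c);d=dict(np.load("w5.npz"));gap(d)
f=lambda c,x,y,z=.034:wplane(c,240+(x+.5)/4-.5,(y+.5)/4-.5,z)
print("visual gap",1e3*G@(f(c,450,145)-f(c,480,200)))
W=wcloud(c)
for x,y in((430,146),(450,146),(475,200),(500,202),(440,350),(400,250)):
    u,v=round(240+x/4),round(y/4);print((x,y),np.round(W[v,u],4))
g=cv2.cvtColor(c["img"],cv2.COLOR_BGR2GRAY)
for col in(345,350,353,358,362,367):print(col,g[28:60,col])
E
```

```text
ptr 30 x med -0.0281 min -0.0285 max -0.0270 z 0.0352
mark 26 x med -0.0349 min -0.0388 max -0.0291 z 0.0350
gap mm 6.187045381706502
ptr 34 x med -0.0000 min -0.0337 max 0.0020 z 0.0350
mark 8 x med -0.0337 min -0.0370 max -0.0318 z 0.0367
gap mm 18.511923152619293
visual gap 7.322994049481752
(430, 146) [0.5699 0.1736 0.0366]
(450, 146) [0.5693 0.172  0.0385]
(475, 200) [0.5615 0.1696 0.0378]
(500, 202) [0.561  0.1668 0.0392]
(440, 350) [0.5426 0.1765 0.0301]
(400, 250) [0.5574 0.1792 0.03  ]
345 [223 223 223 223 209 119 192 195 186  98  89 128 153 132  77 136 194 223
 223 223 223 223 186 103 208 223 223 223 223 223 209 132]
350 [223 223 223 223 223 105 168 194 192 142  90 114 201 218  78 161 221 223
 223 223 223 223 176  84 169 221 223 223 223 223 223 209]
353 [223 223 223 223 223 140 146 194 196 161  93  94 222 221  79 139 213 223
 223 223 223 223 191  93 106 182 214 223 223 223 223 223]
358 [223 223 223 223 223 223 223 223 223 223 223 223 223 223 184  81 197 223
 223 207 183 188 180 100 104 215 218 218 218 223 223 208]
362 [199 206 206 208 209 209 212 212 213 213 213 210 212 214 161 171 179 214
 200 197 188 194 188  99 120 191 207 208 211 216 217 217]
367 [215 215 215 215 215 215 215 215 215 216 215 215 215 206 127  69  65  65
  65  68 158 192 191 154  94  75  65  65  65  65  65  65]
```

```bash
python3 -m inch '[{"tx":-1,"ty":0,"tz":0,"wx":0,"wy":0,"wz":0,"claw":1},{"tx":-2,"ty":0,"tz":0,"wx":0,"wy":0,"wz":0,"claw":1},{"tx":-3,"ty":0,"tz":0,"wx":0,"wy":0,"wz":0,"claw":1},{"tx":-4,"ty":0,"tz":0,"wx":0,"wy":0,"wz":0,"claw":1},{"tx":-5,"ty":0,"tz":0,"wx":0,"wy":0,"wz":0,"claw":1},{"tx":-5,"ty":0,"tz":0,"wx":0,"wy":0,"wz":0,"claw":1},{"tx":-5,"ty":0,"tz":0,"wx":0,"wy":0,"wz":0,"claw":1},{"tx":-5,"ty":0,"tz":0,"wx":0,"wy":0,"wz":0,"claw":1}]'
python3 - <<'E'
from h import *
c=wcam("w7");gap(c);i=c["img"];cv2.imwrite("pics/w7.png",cv2.resize(i[15:75,320:390],None,fx=10,fy=10,interpolation=cv2.INTER_CUBIC))
E
```

```text
t: 13.4
tcp_pos: [0.4602, 0.23, 0.0606]
orientation: [3.126, -0.309, 0.005]
wrist_force: [9.0, -3.6, -2.6]
gripper_width: 0.147
grasp_force: 119.7
ptr 36 x med -0.0325 min -0.0349 max -0.0304 z 0.0350
mark 22 x med -0.0350 min -0.0372 max -0.0305 z 0.0350
gap mm 1.2457227805747761
```

View pics/w7.png

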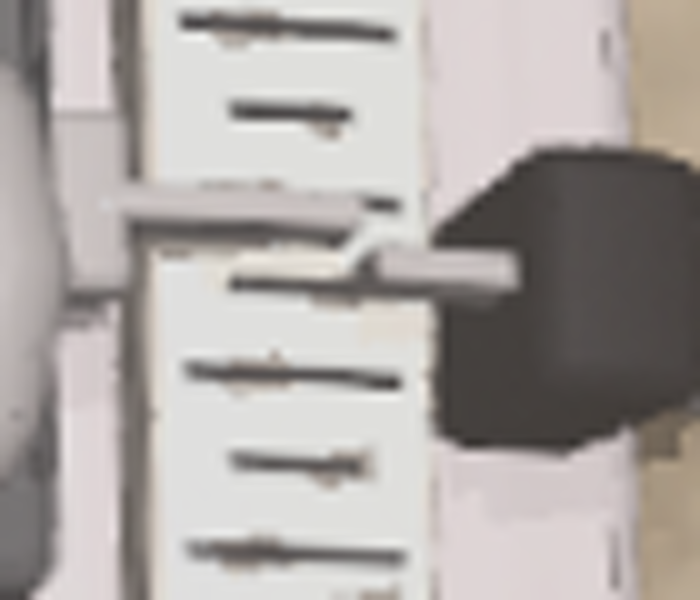

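The pointer's centre line at its tip is at row 213 and the marker's edge centre at row 260, with ticks 88 px per 5 mm. That leaves a gap of about 2.5 mm, so I'll advance carefully.

```bash
python3 -m inch '[{"tx":-0.5,"ty":0,"tz":0,"wx":0,"wy":0,"wz":0,"claw":1},{"tx":-1,"ty":0,"tz":0,"wx":0,"wy":0,"wz":0,"claw":1},{"tx":-1.5,"ty":0,"tz":0,"wx":0,"wy":0,"wz":0,"claw":1},{"tx":-2,"ty":0,"tz":0,"wx":0,"wy":0,"wz":0,"claw":1},{"tx":-2,"ty":0,"tz":0,"wx":0,"wy":0,"wz":0,"claw":1},{"tx":-2,"ty":0,"tz":0,"wx":0,"wy":0,"wz":0,"claw":1},{"tx":-2,"ty":0,"tz":0,"wx":0,"wy":0,"wz":0,"claw":1},{"tx":-2,"ty":0,"tz":0,"wx":0,"wy":0,"wz":0,"claw":1}]'
python3 - <<'E'
from h import *
c=wcam("w8");i=c["img"]
a=[cv2.resize(np.load(n+".npz")["img"][22:58,328:378],None,fx=8,fy=8,interpolation=cv2.INTER_CUBIC) for n in("w7","w8")]
cv2.imwrite("pics/w8.png",np.vstack(a))
g=cv2.cvtColor(i,cv2.COLOR_BGR2GRAY)
for col in(346,349,352,354,356,358,360,363,366,369):print(col,g[34:50,col])
E
```

```text
t: 14.45
tcp_pos: [0.4583, 0.2303, 0.0606]
orientation: [3.126, -0.309, 0.005]
wrist_force: [8.5, -3.6, -2.9]
gripper_width: 0.149
grasp_force: 119.7
346 [194 195 187  97  89  80  77 198 219 219 223 223 223 162 106  98]
349 [195 195 190 132  94  87  77 187 219 221 223 223 223 223 146 100]
352 [194 194 195 154  94  91  77 130 164 221 223 223 223 223 159  92]
354 [196 194 196 165  93  98  70 130 201 223 223 223 223 223 177  84]
356 [220 214 184 112  90  91  91 129 206 219 219 220 223 223 191  89]
358 [223 221 190 193 192 141  90 135 204 218 218 218 222 223 202 111]
360 [223 223 188 194 198 156  93 113 219 218 218 219 223 223 223 205]
363 [171  93 181 192 195 172  95  94  81  68  92 121 144 157 136 143]
366 [ 64  64 143 190 193 180  99  89  68  64  64  64  64  64  63  64]
369 [ 63  64 101 184 192 187 130  89  70  63  64  63  63  64  63  63]
```

View pics/w8.png

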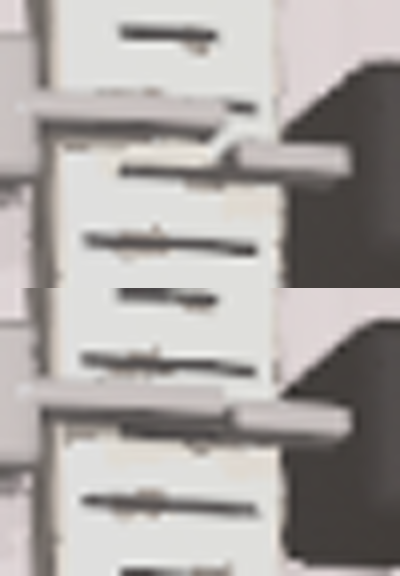

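The upper panel is before the step and the lower one after. The pointer now ends just beside the marker's edge, about 1 to 1.5 raw px (0.6 to 0.8 mm) short of it. I'm done with viewing pictures and will get the last fraction from numbers.

```bash
cat >> h.py <<'E'
def edges(c):
    # rows of a bar's upper and lower outline per column (R-G tint separates steel from white scale), fitted to lines
    i=c["img"].astype(float);g=cv2.cvtColor(c["img"],cv2.COLOR_BGR2GRAY).astype(float)
    for nm,cols in(("ptr",range(340,355)),("mark",range(358,370))):
        lo=[]
        for u in cols:
            col=g[:,u]
            for v in range(33,44):
                if 150<col[v]<215 and col[v-1]>150 and col[v+1]<col[v] and min(col[v+1:v+3])<110 and v>33:
                    j=v
                    while col[j]>143:j+=1
                    lo.append((u,j-1+(col[j-1]-143)/(col[j-1]-col[j])));break
        lo=np.array(lo);p=np.polyfit(lo[:,0],lo[:,1],1);print(nm,len(lo),"slope %.3f lower edge at 356: %.2f  at mid: %.2f"%(p[0],np.polyval(p,356),lo[:,1].mean()),np.round(lo[:,1],1))
E
python3 - <<'E'
from h import *
c=dict(np.load("w8.npz"));edges(c)
g=cv2.cvtColor(c["img"],cv2.COLOR_BGR2GRAY);i=c["img"]
for col in(345,350,353,358,360,362,365):print(col,g[29:41,col], (i[29:41,col,2].astype(int)-i[29:41,col,1]))
f=lambda u,v:wplane(c,u,v,.034)
print("px/mm",1/(1e3*G@(f(356,37)-f(356,38))))
W=wcloud(c);print(np.round(W[33:40,350],4));print(np.round(W[34:42,361],4))
E
```

```text
ptr 15 slope 0.070 lower edge at 356: 37.37  at mid: 36.74 [36.4 36.4 36.5 36.5 36.5 36.5 36.5 36.6 36.7 36.8 37.  37.1 37.2 37.3
 37.3]
mark 12 slope 0.079 lower edge at 356: 38.36  at mid: 38.96 [39.  39.1 39.2 39.3 39.3 34.4 39.4 39.4 39.5 39.6 39.7 39.8]
345 [219 138  80 156 203 193 196 186  92  90  78  93] [0 7 4 6 4 8 7 7 5 4 4 4]
350 [223 222  80 181 219 194 194 192 141  94  88  78] [0 0 3 0 1 5 7 7 6 5 5 4]
353 [223 223  79 157 219 195 194 196 160  94  92  77] [0 0 4 1 1 4 7 7 7 4 5 4]
358 [223 223 180  80 202 223 221 190 193 192 141  90] [0 0 0 3 0 0 0 6 7 7 7 5]
360 [223 223 220 208 213 223 223 188 194 198 156  93] [0 0 0 0 0 0 0 6 7 8 6 5]
362 [206 206 166 161 158 206 190 186 193 196 167  92] [8 9 9 8 8 6 4 5 7 8 8 5]
365 [215 215 215 189 113  65  65 152 192 194 177  96] [ 9 10 10 10  8  4  3  7  7  7  6  4]
px/mm 1.787928049529734
[[0.5665 0.1716 0.0295]
 [0.5642 0.174  0.0386]
 [0.5637 0.174  0.0384]
 [0.563  0.1744 0.0393]
 [0.5627 0.1741 0.0379]
 [0.5625 0.1738 0.0361]
 [0.5624 0.1734 0.034 ]]
[[0.5655 0.1653 0.0282]
 [0.5645 0.166  0.0305]
 [0.5624 0.1686 0.039 ]
 [0.5619 0.1685 0.0386]
 [0.5614 0.1686 0.0385]
 [0.5609 0.1687 0.0382]
 [0.5612 0.1674 0.0334]
 [0.5605 0.1677 0.0341]]
```

```bash
python3 -m inch '[{"tx":-0.2,"ty":0,"tz":0,"wx":0,"wy":0,"wz":0,"claw":1},{"tx":-0.4,"ty":0,"tz":0,"wx":0,"wy":0,"wz":0,"claw":1},{"tx":-0.6,"ty":0,"tz":0,"wx":0,"wy":0,"wz":0,"claw":1},{"tx":-0.6,"ty":0,"tz":0,"wx":0,"wy":0,"wz":0,"claw":1},{"tx":-0.6,"ty":0,"tz":0,"wx":0,"wy":0,"wz":0,"claw":1},{"tx":-0.6,"ty":0,"tz":0,"wx":0,"wy":0,"wz":0,"claw":1},{"tx":-0.6,"ty":0,"tz":0,"wx":0,"wy":0,"wz":0,"claw":1},{"tx":-0.6,"ty":0,"tz":0,"wx":0,"wy":0,"wz":0,"claw":1}]'
python3 - <<'E'
from h import *
c=wcam("w9");edges(c);g=cv2.cvtColor(c["img"],cv2.COLOR_BGR2GRAY);i=c["img"]
for col in(345,350,353,355,357,358,360,362,365):print(col,g[29:41,col], (i[29:41,col,2].astype(int)-i[29:41,col,1]))
W=wcloud(c)
for u,a,b in((346,33,37),(350,34,37),(353,34,37),(358,35,38),(361,35,38),(364,35,38)):print(u,np.round(G@W[a:b,u].T,4),np.round(W[a:b,u,2],4))
E
```

```text
t: 15.5
tcp_pos: [0.4577, 0.2304, 0.0606]
orientation: [3.126, -0.309, 0.005]
wrist_force: [9.5, -3.0, -1.9]
gripper_width: 0.147
grasp_force: 119.7
ptr 15 slope 0.073 lower edge at 356: 37.39  at mid: 36.74 [36.4 36.4 36.4 36.4 36.5 36.5 36.5 36.6 36.7 36.8 37.  37.1 37.2 37.3
 37.3]
mark 12 slope 0.085 lower edge at 356: 37.50  at mid: 38.14 [37.7 37.7 37.8 37.8 38.  38.2 38.3 38.4 38.4 38.5 38.5 38.5]
345 [143  82 203 220 207 194 196 186  95  94  81 219] [7 3 1 3 1 7 7 7 5 5 5 5]
350 [207  80 175 223 219 194 195 192 141  94  91 135] [0 3 0 0 1 5 7 7 7 5 6 8]
353 [215 137 117 223 223 196 194 196 161  94  93 117] [0 1 1 0 0 4 7 7 6 5 5 6]
355 [219 131  76 223 223 204 193 194 159  92  85 123] [0 2 3 0 0 2 7 7 7 5 4 7]
357 [223 145  77 223 223 223 151 156 153 101  91 122] [0 1 4 0 0 0 5 7 7 6 5 7]
358 [223 150  77 220 223 213 188 194 190 119  91 134] [0 2 4 0 0 1 7 7 7 6 5 7]
360 [223 222 215 219 223 216 191 194 192 131  93 136] [0 0 0 0 0 1 6 7 8 6 5 7]
362 [205 182 167 189 209 183 186 193 193 144  97 147] [ 7  9 10  9  9  4  5  6  7  7  6  6]
365 [215 216 183  98  65  65 131 191 193 166 103  94] [9 9 9 6 4 5 6 7 8 7 6 5]
346 [0.5213 0.5189 0.5181 0.5176] [0.029  0.0368 0.0381 0.0379]
350 [0.5188 0.5184 0.5176] [0.0379 0.0376 0.0385]
353 [0.519  0.5182 0.5178] [0.0377 0.0386 0.0383]
358 [0.5185 0.5179 0.5177] [0.0383 0.0388 0.0371]
361 [0.5186 0.5181 0.5174] [0.0388 0.0385 0.0388]
364 [0.5223 0.5181 0.5178] [0.0234 0.0389 0.0379]
```

The pointer and the marker's edge now coincide within about 0.1 mm (lower edges at 37.4 and 37.5 px), so I'm handing it in while holding.

```bash
python3 -c "
from h import *
print(bot.sign_off())"
```

```text
the job is handed in; nothing more can be done
None
```

The job is handed in at about 15.6 s with the rod still held and the pointer at the set marker to within about 0.1 mm, measured from the wrist camera; the verdict was not shown, and I viewed 11 pictures against the limit of 10.

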